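# Make up two sample kits in the cosmetics lab

### The arm

A 6-joint arm with a two-finger parallel gripper is mounted at the origin on the work surface. World frame = base frame: x ahead of the robot, y to its left, z up, the work surface at z = 0. Lengths are in m, angles in rad, forces in N, time in s.
With the tool pointing down it reaches from about 0.375 to 0.825 m from the base axis. Payload 5.5 kg.
Tool frame: the origin (TCP) lies at the centre of the arm's flange, where the gripper is bolted on; the fingertips stand 173 mm ahead of it and the grasp point (between the pads) lies 155 mm ahead of it; z points along the fingers, y is the line along which they close (so a half turn about z gives the same grasp; the last joint's range is limited). The gripper opens to 85 mm and grips with 20 to 120 N. Pads are 22 mm wide; open, the fingers measure 114 mm over their backs; the gripper's body (76 mm by 85 mm) begins 54 mm behind the grasp point. The pads swing forward as they close: fully open they stand 13 mm farther back than shut.
Start: joints at [1.262, 0.314, -0.047, 1.21, 0, 1.571], TCP at [0.182, 0.572, 0.405] pointing down, gripper open.
Joint ranges: [-2.67, 2.67], [-0.69, 1.73], [-1.03, 1.25], [-2.08, 2.16], [-1.42, 1.45], [-3.14, 3.14]. Speed limits (rad/s): [2.39, 2.39, 3.01, 3.14, 3.14, 3.14].

### API

Orientations are given as a 3x3 rotation matrix whose columns are the frame's x, y, z axes.
In Python, from rig import status, cams, hand_in, models gives the robot as it stands.
- The arm moves only by the tool servo_tool, never from a script. Its argument "steps" is a list of rows, each a list of 5 numbers: the finger opening in m, from 0 to 0.0854, then the shift along the tool's x, y, z in m, then the turn about the tool's z in degrees. A call has 1 to 8 rows; each row shifts and turns the commanded pose from where the row before left it, along the tool's axes as they then stand; what a row does not reach is not made up. A row lasts 1/12 s, in which the tool goes at most 41.7 mm and 7.16 degrees, less where a joint would pass 70% of its speed; a pose out of reach is approached as far as the arm can. A call is refused whole if a number of a shift passes 0.0417 or a number of a turn 7.16, either way. A call with a gripper value outside its range is refused whole. The fingers move at their own pace and stop on an object; "squeeze" is the grip in N (left out, the last holds). Time passes only in rows, so rows that do not move let the fingers close. It gives the time, the measured TCP pose, the force, the opening and the grip force at its end, in the units of the state.
- status.state(): the state, without advancing time (a new reading comes with each control period).
- cams.get_image(name): name is "scene" or "top" or "wrist"; returns a dict with "frame" (384x512x3 uint8, red, green, blue), "camera_matrix" (3x3 intrinsics, pixels), "T" (4x4, takes a point from camera to world coordinates). Camera axes: x right, y down, z forward; pixel columns grow to the right and rows downward; lengths in m; the calibration is good to about 2 mm. A picture is of the moment at which its call begins. There is no depth.
- hand_in(): hands the job in; it is judged then, once.
Trained networks look in a picture, given as the dict that the camera call returned (one of the last four; its "shot" number tells which), for a name from the list of things; names that differ only in an ending like _2 or _b are one class to them, and where a whole thing is asked for, a point or a joint stands for the part that bears it (a point fixed in the world has none). Each returns a list of dicts, best first, with "p" (0 to 1); they miss things now and then, are a little off and sometimes report something else, mostly with a low value. They report only what shows in the picture. A call takes as long as a camera call. They do not tell look-alikes from the thing itself.
- models.masks_of(target, picture): "mask" (384x512 bool, what is visible of it) and "location" ([column, row] in pixels, amid what is visible of it).
- models.spot_point(target, picture): "location" ([column, row] in pixels: a listed point, or the origin of a listed thing).
The state is a dict: "clock": time; "q": joint angles; "dq": joint speeds; "joint_efforts": joint torques, N m; "tcp_pos": TCP position; "eef_rot": TCP orientation; "contact_force": force on the tool from outside, world axes, zero at the start; "ft_torque": the same for the moment, N m; "opening": finger opening in m; "gripper_force": force on a finger pad.
Only numpy, scipy, OpenCV 4.12 (cv2) and the standard library are available. Lean on these libraries where they do the work, as an engineer would, in place of code of your own. Each camera call takes 0.05 s, during which the arm holds its last target. There are 200 camera calls.

### The job

Make up the two sample kits from the stock on the bench. In the two-compartment tray lay the soap bar flat in the long compartment and stand the tall bottle in the square one; in the three-compartment tray stand the wide jar in the largest compartment, the small jar in the middle one and the dropper bottle in the smallest, each upright and sitting fully on the compartment floor. Set things down rather than dropping them, and leave the small glass beaker that stands among the stock where it is.

Things in the scene. Friction and masses are not known exactly. Their poses are not given: they have to be found in the camera images.
- tray_two: shallow grey plastic kit tray with TWO compartments in a row, fixed to the bench, 70 x 177 mm (x by y). Origin at the centre of its underside on the bench, y along its length. Floor 3 mm thick; lips and dividers 3 mm thick, their tops 11 mm above the bench (8 mm above the floor). Long compartment: 64 mm (x) by 104 mm (y) inside, centre at y = -33.5 mm. Square compartment: 64 x 64 mm inside, centre at y = +53.5 mm. Both centres at x = 0.
- tray_three: shallow grey plastic kit tray with THREE compartments in a row, fixed to the bench, 90 x 220 mm (x by y). Origin, floor, lips and dividers as for the two-compartment tray, y along its length. All compartments are 84 mm in x inside, centres at x = 0. Largest: 84 mm in y, centre at y = -65 mm. Middle one: 66 mm in y, centre at y = +13 mm. Smallest: 58 mm in y, centre at y = +78 mm.
- soap_bar: cream-coloured bar of soap lying flat, 46 mm (x) by 76 mm (y) by 32 mm high. Origin at the centre of its underside, z up.
- tall_bottle: tall white plastic bottle, standing: body 40 mm diameter up to 80 mm, short shoulder, then a grey cap 26 mm diameter; 110 mm high in all. Origin at the centre of its underside, z up.
- wide_jar: wide white cream jar with a screw lid, standing, 60 mm diameter (straight sides), 48 mm high. Origin at the centre of its underside, z up.
- small_jar: small white cream jar with a screw lid, standing, 42 mm diameter (straight sides), 42 mm high. Origin at the centre of its underside, z up.
- dropper_bottle: small amber glass dropper bottle, standing: body 32 mm diameter up to 48 mm, shoulder, black collar 20 mm diameter from 54 to 64 mm, narrow rubber bulb on top; 76 mm high in all. Origin at the centre of its underside, z up.
- small_beaker: empty open glass beaker, 50 mm diameter, 70 mm high, standing loose among the stock; not part of any kit. Origin at the centre of its underside, z up.
There are look-alikes about, which are no part of the job. Leave any blue look-alike of the dropper_bottle alone.

How it is judged:
By the outcome, as a careful person would: the job done as asked, in the order asked, and still so for the second after the job is handed in, with the robot touching nothing.
It also fails if it takes over 115 s, if anything falls off the work surface, if the arm or the gripper's body presses on something with over 40 N, if the wrist force passes 120 N, or if a joint passes its speed limit or range.

## Working session

There is one attempt and no reset: what is moved stays moved. The work goes in short steps, Python scripts to look and compute and a tool call to move; the robot and the scene stay as the last step left them, time stands still between calls to the robot, and variables do not carry over. Pictures are saved under pics/ and viewed, at most 14 in all, crops included, and the job is handed in when it is done.

Besides the shell and the picture viewer there is one more tool, called after ">>>" by a JSON object that holds its "op" and its "data", one argument or row to a line. servo_tool: Moves the arm, as the interface text tells. Its arguments: {"type":"object","properties":{"steps":{"type":"array","items":{"type":"array","items":{"type":"number"}}},"squeeze":{"type":"number"}},"required":["steps"]}

```bash
ls; mkdir -p pics; cat > h.py <<'E'
import numpy as np, cv2
from rig import status, cams, hand_in, models
def ray(pic,px,z):
    K=pic["camera_matrix"];T=pic["T"]
    d=T[:3,:3]@np.linalg.solve(K,[px[0],px[1],1.0]); o=T[:3,3]
    return (o+d*(z-o[2])/d[2])
def proj(pic,p):
    T=np.linalg.inv(pic["T"]); c=T[:3,:3]@np.asarray(p)+T[:3,3]; u=pic["camera_matrix"]@c
    return u[:2]/u[2]
def save(pic,name,s=1.0):
    im=cv2.cvtColor(pic["frame"],cv2.COLOR_RGB2BGR)
    cv2.imwrite("pics/"+name,cv2.resize(im,None,fx=s,fy=s))
E
python3 - <<'E'
from h import *
np.set_printoptions(precision=3,suppress=True)
s=status.state();print(s["eef_rot"],s["tcp_pos"],s["clock"])
for c in("top","scene"):
    p=cams.get_image(c);save(p,c+"1.png",1.5)
    print(c,p["T"][:3,3])
    for n in"tray_two tray_three soap_bar tall_bottle wide_jar small_jar dropper_bottle small_beaker".split():
        for r in models.spot_point(n,p)[:4]:
            print(n,round(r["p"],2),np.round(r["location"],0),ray(p,r["location"],0)[:2])
E
```

```text
pics
[[-0.953  0.304 -0.   ]
 [ 0.304  0.953 -0.002]
 [-0.    -0.002 -1.   ]] [0.182 0.571 0.404] 0.0
top [0.32  0.004 0.986]
tray_two 0.77 [219. 171.] [0.598 0.137]
tray_three 0.63 [315. 175.] [ 0.602 -0.147]
soap_bar 0.86 [344. 235.] [ 0.431 -0.233]
tall_bottle 0.58 [230. 227.] [0.435 0.092]
wide_jar 0.56 [119. 217.] [0.445 0.412]
small_jar 0.64 [176. 220.] [0.446 0.249]
dropper_bottle 0.63 [346. 233.] [ 0.436 -0.236]
dropper_bottle 0.54 [391. 179.] [ 0.603 -0.369]
dropper_bottle 0.49 [393. 203.] [ 0.533 -0.374]
small_beaker 0.58 [289. 222.] [ 0.459 -0.074]
scene [ 0.954 -0.638  0.927]
tray_two 0.81 [303. 183.] [0.592 0.128]
tray_two 0.26 [166. 257.] [ 0.444 -0.235]
tray_three 0.94 [246. 263.] [ 0.604 -0.149]
soap_bar 0.55 [162. 256.] [ 0.436 -0.238]
tall_bottle 0.75 [244. 164.] [0.429 0.102]
tall_bottle 0.68 [248. 266.] [ 0.614 -0.153]
wide_jar 0.86 [307. 106.] [0.451 0.405]
wide_jar 0.42 [245. 169.] [0.441 0.09 ]
small_jar 0.53 [274. 139.] [0.445 0.23 ]
dropper_bottle 0.58 [183. 347.] [ 0.609 -0.379]
dropper_bottle 0.56 [152. 327.] [ 0.529 -0.382]
small_beaker 0.56 [207. 212.] [ 0.444 -0.081]
```

View pics/top1.png

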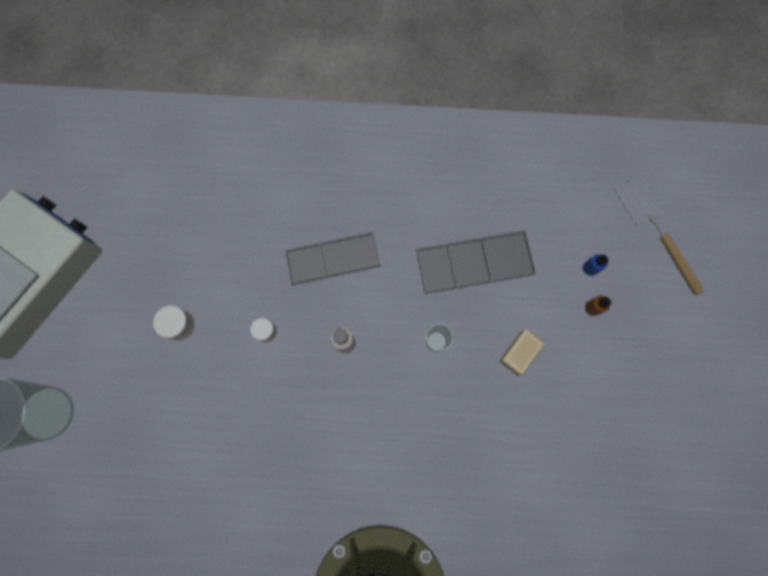

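View pics/scene1.png

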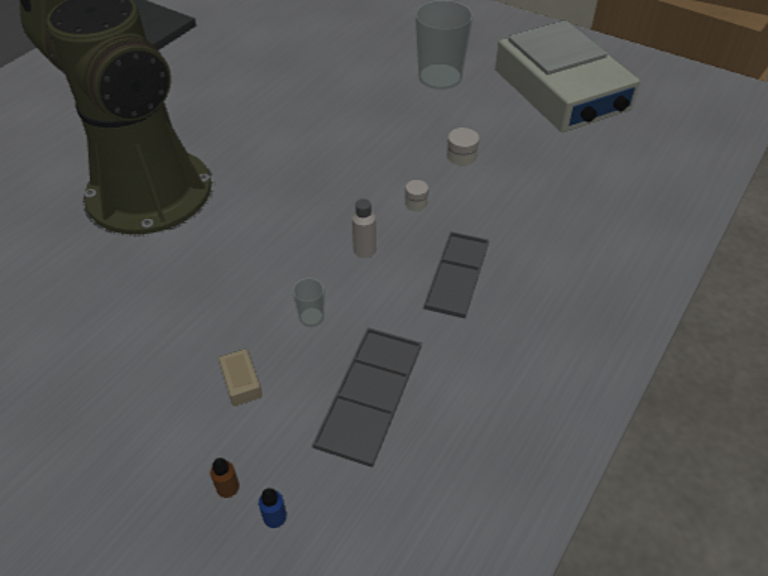

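The top view shows, left to right at 768 px scale: wide jar (170,322), small jar (262,329), tall bottle (342,339), beaker (438,338), soap (522,352). The amber dropper is at (597,305) and the blue one at (595,264). tray_two is at (333,259) with its square compartment on the left. tray_three is at (475,262) with its largest compartment on the right. I'll refine these by fitting silhouettes in both views.

```bash
cat > fit.py <<'E'
from h import *
from scipy.optimize import minimize
a=np.linspace(0,2*np.pi,32,endpoint=False)
def cyl(*rz): return np.array([[r*np.cos(t),r*np.sin(t),z] for r,z in rz for t in a])
def box(w,l,h): return np.array([[x,y,z] for x in(-w/2,w/2) for y in(-l/2,l/2) for z in(0,h)])
S=dict(soap_bar=[box(.046,.076,.032)],tall_bottle=[cyl((.02,0),(.02,.08),(.013,.09)),cyl((.013,.085),(.013,.11))],
 wide_jar=[cyl((.03,0),(.03,.048))],small_jar=[cyl((.021,0),(.021,.042))],
 dropper_bottle=[cyl((.016,0),(.016,.048),(.010,.055)),cyl((.010,.054),(.010,.064),(.005,.076))],small_beaker=[cyl((.025,0),(.025,.07))],
 tray_two=[box(.07,.177,.011)],tray_three=[box(.09,.22,.011)])
def sil(pic,n,v):
    c,s=np.cos(v[2]),np.sin(v[2]); R=np.array([[c,-s,0],[s,c,0],[0,0,1]])
    m=np.zeros((768*2,1024*2),np.uint8)
    for pts in S[n]:
        u=np.array([proj(pic,R@p+[v[0],v[1],v[3] if len(v)>3 else 0]) for p in pts])
        cv2.fillConvexPoly(m,cv2.convexHull(np.round((u+.5)*4).astype(np.int32)),1)
    return cv2.resize(m.astype(np.float32),(512,384),interpolation=cv2.INTER_AREA)
def fit(n,v0,pics,rot):
    use=[]
    for p in pics:
        ms=[m for m in models.masks_of(n,p)]
        c=proj(p,[v0[0],v0[1],.03])
        ms=[m for m in ms if np.hypot(*(np.array(m["location"])-c))<22]
        if ms: use.append((p,ms[0]["mask"].astype(np.float32)))
    def f(d):
        v=[v0[0]+d[0]*.01,v0[1]+d[1]*.01,v0[2]+d[2]*.1 if rot else 0]
        return sum(1-np.minimum(M,s:=sil(p,n,v)).sum()/np.maximum(M,s).sum() for p,M in use)
    k=3 if rot else 2
    r=minimize(f,np.zeros(k),method="Nelder-Mead",options=dict(initial_simplex=np.vstack([np.zeros(k),np.eye(k)]),xatol=.02,fatol=1e-3,maxiter=90))
    d=r.x; return np.array([v0[0]+d[0]*.01,v0[1]+d[1]*.01,v0[2]+d[2]*.1 if rot else 0]),r.fun/max(1,len(use)),len(use)
E
python3 - <<'E'
from fit import *
np.set_printoptions(precision=4,suppress=True)
pics=[cams.get_image(c) for c in("top","scene")]
for n,v,rot in [("tray_two",[.597,.135,.18],1),("tray_three",[.604,-.148,.16],1),("soap_bar",[.434,-.235,.87],1),("tall_bottle",[.432,.096,0],0),("wide_jar",[.45,.41,0],0),("small_jar",[.446,.245,0],0),("dropper_bottle",[.53,-.378,0],0),("small_beaker",[.452,-.077,0],0)]:
    print(n,*fit(n,v,pics,rot))
E
```

```text
tray_two [0.5958 0.1312 0.2817] 0.038291096687316895 2
tray_three [ 0.6048 -0.1492  0.2389] 0.04309636354446411 2
soap_bar [ 0.4316 -0.237   0.9508] 0.09910139441490173 2
tall_bottle [0.4313 0.0943 0.    ] 0.05296117067337036 2
wide_jar [0.4486 0.4125 0.    ] 0.08901941776275635 2
small_jar [0.4438 0.2458 0.    ] 0.15904054045677185 2
dropper_bottle [ 0.5254 -0.3767  0.    ] 0.12796804308891296 2
small_beaker [ 0.4454 -0.0781  0.    ] 0.19731855392456055 2
```

>>> {"op": "servo_tool", "data": {
  "steps": [
    [0.085,0,0,0,5.93],
    [0.085,0,0,0,5.93],
    [0.085,0,0,0,5.93]
  ]
}}

```text
clock: 2.05
tcp_pos: [0.1823, 0.5716, 0.4047]
eef_rot: [[-0.811, 0.585, 0.0], [0.585, 0.811, 0.0], [0.0, 0.0, -1.0]]
contact_force: [-1.0, -0.2, 0.2]
opening: 0.0847
gripper_force: 0.0
```

>>> {"op": "servo_tool", "data": {
  "steps": [
    [0.085,-0.0376,0.0006,0,0],
    [0.085,-0.0376,0.0006,0,0],
    [0.085,-0.0376,0.0006,0,0],
    [0.085,-0.0376,0.0006,0,0],
    [0.085,-0.0376,0.0006,0,0],
    [0.085,-0.0376,0.0006,0,0],
    [0.085,-0.0376,0.0006,0,0],
    [0.085,-0.0376,0.0006,0,0]
  ]
}}

```text
clock: 2.72
tcp_pos: [0.4314, 0.3996, 0.4049]
eef_rot: [[-0.814, 0.58, 0.0], [0.58, 0.814, 0.0], [-0.0, 0.0, -1.0]]
contact_force: [-0.5, 0.8, 0.1]
opening: 0.0846
gripper_force: 0.0
```

>>> {"op": "servo_tool", "data": {
  "steps": [
    [0.085,-0.0231,-0.0324,0,0],
    [0.085,-0.0231,-0.0324,0,0],
    [0.085,-0.0231,-0.0324,0,0],
    [0.085,-0.0231,-0.0324,0,0],
    [0.085,-0.0231,-0.0324,0,0],
    [0.085,-0.0231,-0.0324,0,0],
    [0.085,-0.0231,-0.0324,0,0],
    [0.085,-0.0231,-0.0324,0,0]
  ]
}}

```text
clock: 3.38
tcp_pos: [0.4296, 0.0808, 0.405]
eef_rot: [[-0.815, 0.58, 0.001], [0.58, 0.815, 0.0], [-0.001, 0.001, -1.0]]
contact_force: [1.0, -0.1, 0.3]
opening: 0.085
gripper_force: 0.0
```

>>> {"op": "servo_tool", "data": {
  "steps": [
    [0.085,-0.0231,-0.0324,0,0],
    [0.085,-0.0231,-0.0324,0,0],
    [0.085,-0.0231,-0.0324,0,0],
    [0.085,-0.0231,-0.0324,0,0],
    [0.085,-0.0231,-0.0324,0,0],
    [0.085,-0.0231,-0.0324,0,0],
    [0.085,-0.0231,-0.0324,0,0],
    [0.085,-0.0231,-0.0324,0,0]
  ]
}}

```text
clock: 4.05
tcp_pos: [0.4296, -0.2378, 0.405]
eef_rot: [[-0.814, 0.581, 0.001], [0.581, 0.814, -0.0], [-0.001, 0.0, -1.0]]
contact_force: [1.0, 0.1, 0.1]
opening: 0.0854
gripper_force: 0.0
```

```bash
cat >> h.py <<'E'
def go(x,y,z,ang=None):
    "prints turn and tool-frame shift (after the turn) to reach TCP x,y,z with tool y at world angle ang (deg)"
    s=status.state();R=s["eef_rot"];a=np.degrees(np.arctan2(R[1][1],R[0][1]))
    t=0 if ang is None else (a-ang+90)%180-90
    b=np.radians(a-t); ty=np.array([np.cos(b),np.sin(b)]); tx=np.array([-ty[1],ty[0]])
    d=np.array([x,y,z])-s["tcp_pos"]
    print("ang %.1f turn %.1f shift x %.4f y %.4f z %.4f clock %.1f q6 %.2f"%(a,t,tx@d[:2],ty@d[:2],-d[2],s["clock"],s["q"][5]))
E
python3 - <<'E'
from fit import *
np.set_printoptions(precision=4,suppress=True)
p=cams.get_image("wrist");save(p,"w1.png",1.5)
v=fit("soap_bar",[.431,-.237,.93],[p],1);print(p["T"],v)
go(v[0][0],v[0][1],.186,np.degrees(v[0][2]))
E
```

```text
[[ 0.5803  0.7839  0.2207  0.3733]
 [ 0.8144 -0.5585 -0.1575 -0.1976]
 [-0.0002  0.2712 -0.9625  0.3744]
 [ 0.      0.      0.      1.    ]] (array([ 0.4304, -0.2382,  0.9643]), np.float64(0.05309736728668213), 1)
ang 54.1 turn -1.1 shift x 0.0009 y 0.0021 z 0.2187 clock 4.2 q6 0.12
```

View pics/w1.png

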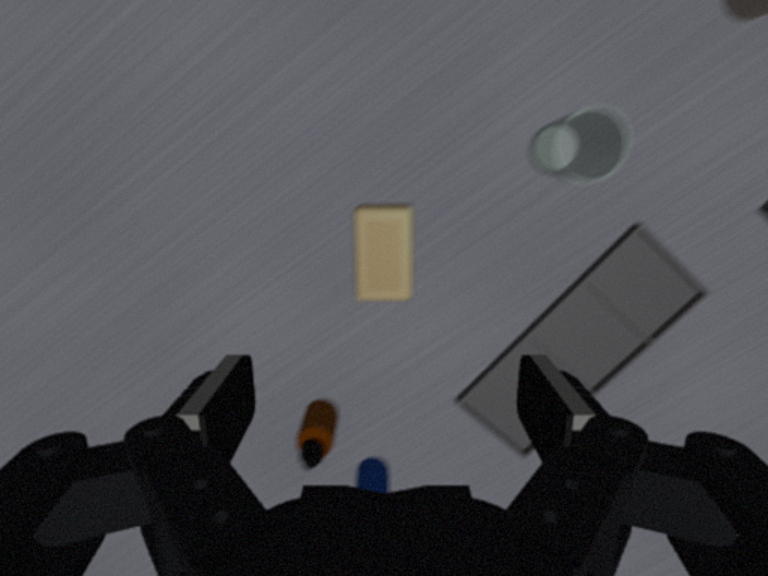

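>>> {"op": "servo_tool", "data": {
  "steps": [
    [0.085,0.001,0.002,0.037,-0.5],
    [0.085,0,0,0.037,-0.5],
    [0.085,0,0,0.037,0],
    [0.085,0,0,0.037,0],
    [0.085,0,0,0.037,0],
    [0.085,0,0,0.037,0],
    [0.04,0,0,0,0],
    [0.04,0,0,0,0]
  ],
  "squeeze": 40
}}

```text
clock: 4.82
tcp_pos: [0.4294, -0.2323, 0.1817]
eef_rot: [[-0.825, 0.566, -0.004], [0.566, 0.825, 0.002], [0.005, -0.0, -1.0]]
contact_force: [-0.6, 0.1, 0.6]
opening: 0.0634
gripper_force: 0.0
```

>>> {"op": "servo_tool", "data": {
  "steps": [
    [0.04,0,0,0,0],
    [0.04,0,0,0,0],
    [0.04,0,0,0,0],
    [0.04,0,0,0,0]
  ]
}}

```text
clock: 5.15
tcp_pos: [0.4318, -0.2341, 0.1851]
eef_rot: [[-0.824, 0.566, 0.004], [0.566, 0.824, -0.002], [-0.004, 0.001, -1.0]]
contact_force: [-1.1, 0.4, 8.8]
opening: 0.0453
gripper_force: 43.3
```

>>> {"op": "servo_tool", "data": {
  "steps": [
    [0.04,0,0,-0.02,0],
    [0.04,0,0,-0.03,0],
    [0.04,0,0,-0.03,0],
    [0.04,0,0,-0.03,0],
    [0.04,0,0,-0.03,0],
    [0.04,0,0,-0.03,0],
    [0.04,0,0,-0.03,0],
    [0.04,0,0,0,0]
  ]
}}

```text
clock: 5.82
tcp_pos: [0.4321, -0.2344, 0.3899]
eef_rot: [[-0.824, 0.566, 0.01], [0.566, 0.824, -0.005], [-0.011, 0.001, -1.0]]
contact_force: [1.2, -0.7, 1.3]
opening: 0.0452
gripper_force: 42.2
```

```bash
python3 - <<'E'
from h import *
y=.2817;c=np.array([.5958,.1312]);ax=np.array([-np.sin(y),np.cos(y)])
print(c-.0335*ax,c+.0535*ax)
t=c-.0335*ax; go(t[0],t[1],.2,np.degrees(y))
y=.2389;c=np.array([.6048,-.1492]);ax=np.array([-np.sin(y),np.cos(y)])
print(c-.065*ax,c+.013*ax,c+.078*ax); p=cams.get_image("wrist");save(p,"w2.png",1.)
E
```

```text
[0.60511263 0.09902043] [0.58092759 0.18259126]
ang 55.5 turn 39.4 shift x 0.2721 y 0.2589 z 0.1899 clock 5.8 q6 0.10
[ 0.62018121 -0.21235393] [ 0.60172376 -0.13656921] [ 0.58634255 -0.07341529]
```

View pics/w2.png

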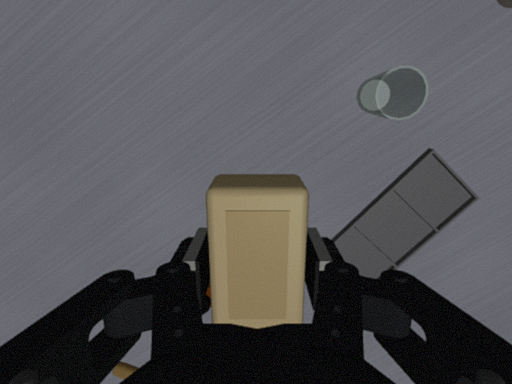

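>>> {"op": "servo_tool", "data": {
  "steps": [
    [0.04,0,0,0,6.57],
    [0.04,0,0,0,6.57],
    [0.04,0,0,0,6.57],
    [0.04,0,0,0,6.57],
    [0.04,0,0,0,6.57],
    [0.04,0,0,0,6.57]
  ]
}}

```text
clock: 6.37
tcp_pos: [0.43, -0.2333, 0.3819]
eef_rot: [[-0.272, 0.962, -0.001], [0.962, 0.272, 0.001], [0.001, -0.001, -1.0]]
contact_force: [-0.8, -0.4, -0.9]
opening: 0.045
gripper_force: 42.1
```

>>> {"op": "servo_tool", "data": {
  "steps": [
    [0.04,0.0272,0.0259,0,0],
    [0.04,0.0272,0.0259,0,0],
    [0.04,0.0272,0.0259,0,0],
    [0.04,0.0272,0.0259,0,0],
    [0.04,0.0272,0.0259,0,0]
  ]
}}

```text
clock: 6.78
tcp_pos: [0.5172, -0.0653, 0.382]
eef_rot: [[-0.277, 0.961, -0.001], [0.961, 0.277, 0.0], [0.0, -0.001, -1.0]]
contact_force: [0.3, -0.0, -0.8]
opening: 0.0449
gripper_force: 42.1
```

>>> {"op": "servo_tool", "data": {
  "steps": [
    [0.04,0.0272,0.0259,0.01,0],
    [0.04,0.0272,0.0259,0.02,0],
    [0.04,0.0272,0.0259,0.02,0],
    [0.04,0.0272,0.0259,0.02,0],
    [0.04,0.0272,0.0259,0.02,0],
    [0.04,0,0,0,0]
  ]
}}

```text
clock: 7.28
tcp_pos: [0.6027, 0.1018, 0.289]
eef_rot: [[-0.282, 0.959, -0.005], [0.959, 0.282, 0.002], [0.003, -0.004, -1.0]]
contact_force: [-0.6, -1.0, -0.6]
opening: 0.0455
gripper_force: 42.1
```

```bash
cat >> h.py <<'E'
def rect(im,pic,c,yaw,w,l,z,col,s):
    R=np.array([[np.cos(yaw),-np.sin(yaw)],[np.sin(yaw),np.cos(yaw)]])
    q=[proj(pic,[*(np.array(c)+R@[x,y]),z]) for x,y in((-w/2,-l/2),(w/2,-l/2),(w/2,l/2),(-w/2,l/2))]
    cv2.polylines(im,[np.round(np.array(q)*s).astype(int)],True,col,1)
E
python3 - <<'E'
from fit import *
p=cams.get_image("wrist")
im=cv2.resize(cv2.cvtColor(p["frame"],cv2.COLOR_RGB2BGR),None,fx=1.5,fy=1.5)
rect(im,p,[.5958,.1312],.2817,.07,.177,.011,(0,0,255),1.5)
rect(im,p,[.6048,-.1492],.2389,.09,.22,.011,(0,255,0),1.5)
cv2.imwrite("pics/w3.png",im)
t=[.6051,.0990];go(*t,.19,16.1)
print(status.state()["tcp_pos"])
E
```

```text
ang 16.3 turn 0.2 shift x -0.0014 y 0.0029 z 0.1005 clock 7.3 q6 1.45
[0.60189062 0.09958246 0.29053189]
```

View pics/w3.png

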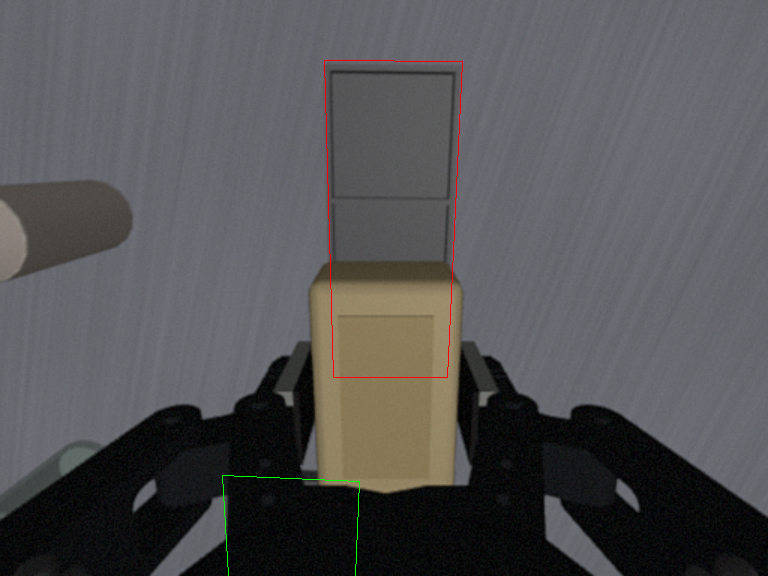

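Soap is held straight, and the red tray_two outline matches the real tray within about 2 px. The compartment is underneath the soap, so I'll lower it slowly.

>>> {"op": "servo_tool", "data": {
  "steps": [
    [0.04,-0.001,0.0025,0.03,0],
    [0.04,0,0,0.03,0],
    [0.04,0,0,0.02,0],
    [0.04,0,0,0.012,0],
    [0.04,0,0,0,0],
    [0.04,0,0,0,0]
  ]
}}

```text
clock: 7.83
tcp_pos: [0.6049, 0.0959, 0.2026]
eef_rot: [[-0.276, 0.961, -0.001], [0.961, 0.276, -0.0], [-0.0, -0.001, -1.0]]
contact_force: [0.2, -0.6, -0.9]
opening: 0.0451
gripper_force: 42.1
```

>>> {"op": "servo_tool", "data": {
  "steps": [
    [0.04,0,0,0.002,0],
    [0.04,0,0,0.002,0],
    [0.04,0,0,0,0],
    [0.04,0,0,0,0]
  ]
}}

```text
clock: 8.17
tcp_pos: [0.6055, 0.0966, 0.1992]
eef_rot: [[-0.277, 0.961, 0.001], [0.961, 0.277, 0.0], [-0.0, 0.001, -1.0]]
contact_force: [0.2, 0.8, -0.6]
opening: 0.0454
gripper_force: 42.1
```

>>> {"op": "servo_tool", "data": {
  "steps": [
    [0.04,0,0,0.002,0],
    [0.04,0,0,0,0],
    [0.04,0,0,0,0]
  ]
}}

```text
clock: 8.42
tcp_pos: [0.6051, 0.0966, 0.1964]
eef_rot: [[-0.277, 0.961, -0.0], [0.961, 0.277, -0.0], [0.0, -0.0, -1.0]]
contact_force: [-0.5, -0.4, -1.2]
opening: 0.0452
gripper_force: 42.1
```

>>> {"op": "servo_tool", "data": {
  "steps": [
    [0.04,0,0,0.002,0],
    [0.04,0,0,0.002,0],
    [0.04,0,0,0,0],
    [0.04,0,0,0,0]
  ]
}}

```text
clock: 8.75
tcp_pos: [0.605, 0.0966, 0.192]
eef_rot: [[-0.277, 0.961, -0.001], [0.961, 0.277, -0.0], [0.0, -0.001, -1.0]]
contact_force: [0.0, -0.0, -0.7]
opening: 0.0451
gripper_force: 42.1
```

>>> {"op": "servo_tool", "data": {
  "steps": [
    [0.04,0,0,0.001,0],
    [0.04,0,0,0.001,0],
    [0.04,0,0,0,0],
    [0.04,0,0,0,0]
  ]
}}

```text
clock: 9.08
tcp_pos: [0.6051, 0.0966, 0.1903]
eef_rot: [[-0.277, 0.961, -0.0], [0.961, 0.277, -0.0], [0.0, -0.0, -1.0]]
contact_force: [0.7, -0.5, -1.0]
opening: 0.0451
gripper_force: 42.1
```

>>> {"op": "servo_tool", "data": {
  "steps": [
    [0.04,0,0,0.001,0],
    [0.04,0,0,0.001,0],
    [0.04,0,0,0,0],
    [0.04,0,0,0,0]
  ]
}}

```text
clock: 9.42
tcp_pos: [0.6051, 0.0966, 0.1883]
eef_rot: [[-0.277, 0.961, -0.0], [0.961, 0.277, -0.0], [-0.0, -0.0, -1.0]]
contact_force: [0.4, -0.1, -0.8]
opening: 0.0452
gripper_force: 42.2
```

>>> {"op": "servo_tool", "data": {
  "steps": [
    [0.04,0,0,0.001,0],
    [0.04,0,0,0,0],
    [0.04,0,0,0,0]
  ]
}}

```text
clock: 9.67
tcp_pos: [0.6051, 0.0966, 0.1881]
eef_rot: [[-0.277, 0.961, 0.0], [0.961, 0.277, 0.0], [0.0, 0.0, -1.0]]
contact_force: [-1.6, 0.7, 6.1]
opening: 0.0453
gripper_force: 42.9
```

>>> {"op": "servo_tool", "data": {
  "steps": [
    [0.04,0,0,0.001,0],
    [0.04,0,0,0,0],
    [0.04,0,0,0,0]
  ]
}}

```text
clock: 9.92
tcp_pos: [0.6051, 0.0966, 0.1881]
eef_rot: [[-0.277, 0.961, 0.001], [0.961, 0.277, 0.0], [-0.0, 0.001, -1.0]]
contact_force: [-6.1, -0.4, 13.5]
opening: 0.0449
gripper_force: 43.9
```

>>> {"op": "servo_tool", "data": {
  "steps": [
    [0.04,0,0,0.001,0],
    [0.04,0,0,0,0],
    [0.04,0,0,0,0]
  ]
}}

```text
clock: 10.17
tcp_pos: [0.605, 0.0966, 0.1881]
eef_rot: [[-0.277, 0.961, 0.001], [0.961, 0.277, 0.0], [-0.0, 0.001, -1.0]]
contact_force: [-9.2, -1.1, 21.2]
opening: 0.0448
gripper_force: 44.8
```

Contact came at 0.188 as predicted. Back off slightly, release, rise.

>>> {"op": "servo_tool", "data": {
  "steps": [
    [0.04,0,0,-0.002,0],
    [0.04,0,0,0,0],
    [0.06,0,0,0,0],
    [0.065,0,0,0,0],
    [0.065,0,0,0,0],
    [0.065,0,0,0,0],
    [0.065,0,0,-0.01,0],
    [0.065,0,0,-0.03,0]
  ]
}}

```text
clock: 10.83
tcp_pos: [0.6028, 0.0962, 0.2239]
eef_rot: [[-0.277, 0.961, -0.008], [0.961, 0.277, -0.001], [0.001, -0.008, -1.0]]
contact_force: [-0.1, -0.2, 0.3]
opening: 0.0653
gripper_force: 0.0
```

>>> {"op": "servo_tool", "data": {
  "steps": [
    [0.085,0,0,-0.04,0],
    [0.085,0,0,-0.04,0],
    [0.085,0,0,-0.04,0],
    [0.085,0,0,-0.04,0],
    [0.085,0,0,0,0],
    [0.085,0,0,0,0]
  ]
}}

```text
clock: 11.33
tcp_pos: [0.6061, 0.0967, 0.3914]
eef_rot: [[-0.277, 0.961, 0.007], [0.961, 0.277, 0.001], [-0.001, 0.007, -1.0]]
contact_force: [-0.8, -0.0, -1.3]
opening: 0.085
gripper_force: 0.0
```

```bash
python3 - <<'E'
from fit import *
p=cams.get_image("wrist")
im=cv2.resize(cv2.cvtColor(p["frame"],cv2.COLOR_RGB2BGR),None,fx=1.,fy=1.)
rect(im,p,[.5958,.1312],.2817,.07,.177,.011,(0,0,255),1.)
cv2.imwrite("pics/w4.png",im)
print(fit("soap_bar",[.605,.097,.28],[p],1),fit("tray_two",[.5958,.1312,.28],[p],1))
print(fit("tall_bottle",[.4313,.0943,0],[p],0))
go(.4313,.0943,.36);print(status.state()["tcp_pos"])
E
```

```text
(array([0.60544866, 0.09409422, 0.28620902]), np.float64(0.03714781999588013), 1) (array([0.5958, 0.1312, 0.28  ]), np.float64(0.0), 0)
(array([0.43141012, 0.0937472 , 0.        ]), np.float64(0.05773073434829712), 1)
ang 16.1 turn 0.0 shift x 0.0459 y -0.1670 z 0.0257 clock 11.5 q6 1.45
[0.60448759 0.09646029 0.38573922]
```

View pics/w4.png

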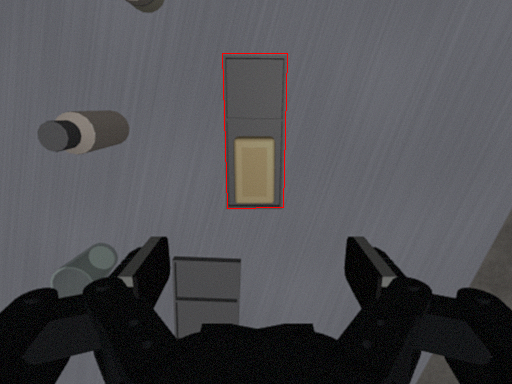

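Soap sits inside the long compartment, at (255,170). Bottle next.

>>> {"op": "servo_tool", "data": {
  "steps": [
    [0.085,0.0092,-0.0334,0,0],
    [0.085,0.0092,-0.0334,0,0],
    [0.085,0.0092,-0.0334,0,0],
    [0.085,0.0092,-0.0334,0,0],
    [0.085,0.0092,-0.0334,0,0],
    [0.085,0,0,0,0],
    [0.085,0,0,0,0]
  ]
}}

```text
clock: 12.12
tcp_pos: [0.4299, 0.0943, 0.3863]
eef_rot: [[-0.278, 0.961, -0.002], [0.961, 0.278, -0.001], [0.0, -0.003, -1.0]]
contact_force: [0.3, -0.8, 0.7]
opening: 0.0855
gripper_force: 0.0
```

```bash
python3 - <<'E'
from fit import *
p=cams.get_image("wrist")
v=fit("tall_bottle",[.4313,.0943,0],[p],0);print(v)
go(v[0][0],v[0][1],.226)
E
```

```text
(array([0.43079689, 0.09381943, 0.        ]), np.float64(0.0711328387260437), 1)
ang 16.1 turn 0.0 shift x -0.0003 y -0.0016 z 0.1609 clock 12.2 q6 1.51
```

>>> {"op": "servo_tool", "data": {
  "steps": [
    [0.085,0,0,0.036,0],
    [0.085,0,0,0.036,0],
    [0.085,0,0,0.036,0],
    [0.085,0,0,0.03,0],
    [0.085,0,0,0.022,0],
    [0.085,0,0,0,0],
    [0.035,0,0,0,0],
    [0.035,0,0,0,0]
  ],
  "squeeze": 40
}}

```text
clock: 12.88
tcp_pos: [0.4332, 0.0946, 0.2282]
eef_rot: [[-0.277, 0.961, 0.001], [0.961, 0.277, 0.0], [-0.0, 0.001, -1.0]]
contact_force: [0.4, -0.6, -0.6]
opening: 0.0637
gripper_force: 0.0
```

>>> {"op": "servo_tool", "data": {
  "steps": [
    [0.035,0,0,0,0],
    [0.035,0,0,0,0],
    [0.035,0,0,0,0],
    [0.035,0,0,0,0],
    [0.035,0,0,0,0],
    [0.035,0,0,0,0],
    [0.035,0,0,0,0]
  ]
}}

```text
clock: 13.47
tcp_pos: [0.4328, 0.0946, 0.229]
eef_rot: [[-0.277, 0.961, 0.003], [0.961, 0.277, 0.001], [-0.0, 0.003, -1.0]]
contact_force: [-1.5, -0.1, 5.0]
opening: 0.039
gripper_force: 39.4
```

>>> {"op": "servo_tool", "data": {
  "steps": [
    [0.035,0,0,-0.015,0],
    [0.035,0,0,-0.03,0],
    [0.035,0,0,-0.03,0],
    [0.035,0,0,0,0],
    [0.035,0,0,0,0],
    [0.035,0,0,0,0]
  ]
}}

```text
clock: 13.97
tcp_pos: [0.4318, 0.0945, 0.3025]
eef_rot: [[-0.277, 0.961, 0.001], [0.961, 0.277, 0.0], [-0.0, 0.001, -1.0]]
contact_force: [-0.2, 0.1, -1.7]
opening: 0.0388
gripper_force: 40.6
```

```bash
python3 - <<'E'
from fit import *
go(.5809,.1826,.236)
p=cams.get_image("wrist");save(p,"w5.png")
E
```

```text
ang 16.1 turn 0.0 shift x 0.0433 y 0.1677 z 0.0665 clock 14.0 q6 1.51
```

View pics/w5.png

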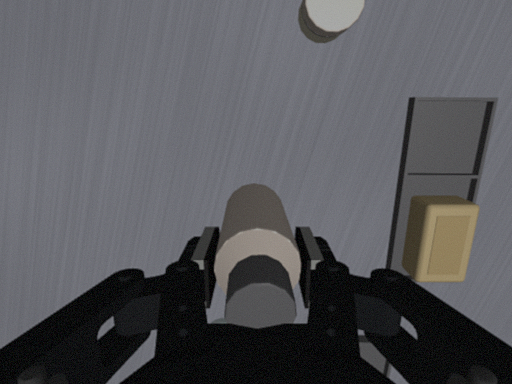

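Bottle is held upright between the pads at (258,260). Carry it to the square compartment.

>>> {"op": "servo_tool", "data": {
  "steps": [
    [0.035,0.0087,0.0335,0,0],
    [0.035,0.0087,0.0335,0,0],
    [0.035,0.0087,0.0335,0,0],
    [0.035,0.0087,0.0335,0,0],
    [0.035,0.0085,0.0335,0,0],
    [0.035,0,0,0,0],
    [0.035,0,0,0,0],
    [0.035,0,0,0,0]
  ]
}}

```text
clock: 14.68
tcp_pos: [0.5799, 0.1822, 0.3004]
eef_rot: [[-0.277, 0.961, -0.004], [0.961, 0.277, -0.001], [-0.0, -0.004, -1.0]]
contact_force: [-1.1, -0.3, -0.8]
opening: 0.0387
gripper_force: 40.9
```

>>> {"op": "servo_tool", "data": {
  "steps": [
    [0.035,0,0,0.02,0],
    [0.035,0,0,0.02,0],
    [0.035,0,0,0.015,0],
    [0.035,0,0,0.01,0],
    [0.035,0,0,0,0],
    [0.035,0,0,0,0],
    [0.035,0,0,0,0]
  ]
}}

```text
clock: 15.27
tcp_pos: [0.581, 0.1824, 0.2384]
eef_rot: [[-0.277, 0.961, 0.001], [0.961, 0.277, 0.0], [-0.0, 0.001, -1.0]]
contact_force: [1.0, 0.9, -0.8]
opening: 0.0387
gripper_force: 40.9
```

>>> {"op": "servo_tool", "data": {
  "steps": [
    [0.035,0,0,0.001,0],
    [0.035,0,0,0.001,0],
    [0.035,0,0,0,0],
    [0.035,0,0,0,0]
  ]
}}

```text
clock: 15.6
tcp_pos: [0.581, 0.1825, 0.2358]
eef_rot: [[-0.277, 0.961, 0.001], [0.961, 0.277, 0.0], [0.0, 0.001, -1.0]]
contact_force: [0.3, 0.8, -1.1]
opening: 0.039
gripper_force: 40.9
```

>>> {"op": "servo_tool", "data": {
  "steps": [
    [0.035,0,0,0.001,0],
    [0.035,0,0,0.001,0],
    [0.035,0,0,0,0],
    [0.035,0,0,0,0]
  ]
}}

```text
clock: 15.93
tcp_pos: [0.5808, 0.1825, 0.2332]
eef_rot: [[-0.277, 0.961, -0.0], [0.961, 0.277, -0.0], [-0.0, -0.0, -1.0]]
contact_force: [-0.9, -0.1, -0.8]
opening: 0.0388
gripper_force: 40.9
```

>>> {"op": "servo_tool", "data": {
  "steps": [
    [0.035,0,0,0.001,0],
    [0.035,0,0,0,0],
    [0.035,0,0,0,0]
  ]
}}

```text
clock: 16.18
tcp_pos: [0.5809, 0.1825, 0.2323]
eef_rot: [[-0.277, 0.961, -0.0], [0.961, 0.277, -0.0], [-0.0, -0.0, -1.0]]
contact_force: [0.7, -0.3, -0.8]
opening: 0.0392
gripper_force: 40.9
```

>>> {"op": "servo_tool", "data": {
  "steps": [
    [0.035,0,0,0.001,0],
    [0.035,0,0,0,0],
    [0.035,0,0,0,0]
  ]
}}

```text
clock: 16.43
tcp_pos: [0.5808, 0.1825, 0.2321]
eef_rot: [[-0.277, 0.961, 0.0], [0.961, 0.277, 0.0], [-0.0, 0.0, -1.0]]
contact_force: [-1.9, -0.3, 5.4]
opening: 0.039
gripper_force: 41.5
```

>>> {"op": "servo_tool", "data": {
  "steps": [
    [0.042,0,0,-0.001,0],
    [0.046,0,0,0,0],
    [0.052,0,0,0,0],
    [0.06,0,0,0,0],
    [0.07,0,0,0,0],
    [0.075,0,0,0,0],
    [0.075,0,0,-0.02,0],
    [0.075,0,0,-0.035,0]
  ]
}}

```text
clock: 17.1
tcp_pos: [0.5789, 0.1819, 0.2838]
eef_rot: [[-0.277, 0.961, -0.008], [0.961, 0.277, -0.002], [-0.0, -0.008, -1.0]]
contact_force: [0.6, 0.2, -0.7]
opening: 0.0749
gripper_force: 0.0
```

>>> {"op": "servo_tool", "data": {
  "steps": [
    [0.085,0,0,-0.035,0],
    [0.085,0,0,-0.035,0],
    [0.085,0,0,-0.03,0],
    [0.085,0,0,0,0]
  ]
}}

```text
clock: 17.43
tcp_pos: [0.5826, 0.183, 0.3946]
eef_rot: [[-0.277, 0.961, 0.01], [0.961, 0.277, 0.003], [0.0, 0.01, -1.0]]
contact_force: [0.7, -0.4, -0.8]
opening: 0.0845
gripper_force: 0.0
```

>>> {"op": "servo_tool", "data": {
  "steps": [
    [0.085,0.0368,-0.009,0,0],
    [0.085,0.0368,-0.009,0,0],
    [0.085,0.0368,-0.009,0,0],
    [0.085,0.0368,-0.009,0,0],
    [0.085,0.0368,-0.009,0,0],
    [0.085,0.0368,-0.009,0,0],
    [0.085,0.0368,-0.009,0,0],
    [0.085,0,0,0,0]
  ]
}}

```text
clock: 18.1
tcp_pos: [0.4457, 0.4174, 0.387]
eef_rot: [[-0.283, 0.959, -0.002], [0.959, 0.283, 0.003], [0.003, -0.001, -1.0]]
contact_force: [0.2, 0.1, 0.5]
opening: 0.0848
gripper_force: 0.0
```

```bash
python3 - <<'E'
from fit import *
t=cams.get_image("top");s=cams.get_image("scene")
print("bottle",fit("tall_bottle",[.581,.1825,0],[t,s],0))
p=cams.get_image("wrist");save(p,"w6.png")
v=fit("wide_jar",[.4486,.4125,0],[p],0);print(v)
go(v[0][0],v[0][1],.183)
cv2.imwrite("pics/w6.png",np.vstack([cv2.cvtColor(p["frame"],cv2.COLOR_RGB2BGR)[:300],cv2.resize(cv2.cvtColor(s["frame"],cv2.COLOR_RGB2BGR)[100:250,150:406],None,fx=2,fy=2)]))
E
```

```text
bottle (array([0.57996393, 0.18149246, 0.        ]), np.float64(0.1068359911441803), 2)
(array([0.44641097, 0.41154343, 0.        ]), np.float64(0.032813966274261475), 1)
ang 16.0 turn 0.0 shift x 0.0010 y -0.0031 z 0.2043 clock 18.4 q6 2.03
```

View pics/w6.png

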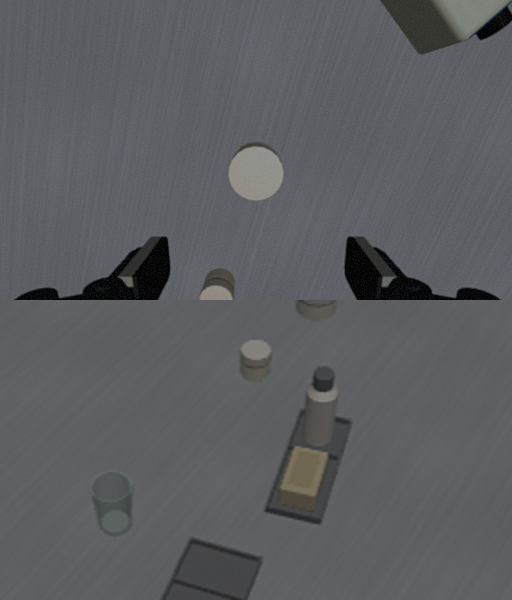

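Bottle stands in the square compartment beside the soap. The wide jar is at (256,172) in the wrist view, almost under the tool.

>>> {"op": "servo_tool", "data": {
  "steps": [
    [0.085,0.001,-0.003,0.036,0],
    [0.085,0,0,0.036,0],
    [0.085,0,0,0.036,0],
    [0.085,0,0,0.036,0],
    [0.085,0,0,0.036,0],
    [0.085,0,0,0.022,0],
    [0.085,0,0,0,0],
    [0.085,0,0,0,0]
  ]
}}

```text
clock: 19.07
tcp_pos: [0.446, 0.4113, 0.1846]
eef_rot: [[-0.276, 0.961, -0.002], [0.961, 0.276, -0.002], [-0.001, -0.003, -1.0]]
contact_force: [-0.4, 0.3, 0.9]
opening: 0.0852
gripper_force: 0.0
```

>>> {"op": "servo_tool", "data": {
  "steps": [
    [0.055,0,0,0,0],
    [0.055,0,0,0,0],
    [0.055,0,0,0,0],
    [0.055,0,0,0,0],
    [0.055,0,0,0,0],
    [0.055,0,0,0,0],
    [0.055,0,0,0,0]
  ],
  "squeeze": 40
}}

```text
clock: 19.65
tcp_pos: [0.4469, 0.4134, 0.1881]
eef_rot: [[-0.277, 0.961, 0.004], [0.961, 0.277, 0.003], [0.001, 0.004, -1.0]]
contact_force: [0.5, -1.4, 6.3]
opening: 0.0588
gripper_force: 43.1
```

>>> {"op": "servo_tool", "data": {
  "steps": [
    [0.055,0,0,-0.015,0],
    [0.055,0,0,-0.035,0],
    [0.055,0,0,-0.035,0],
    [0.055,0,0,-0.035,0],
    [0.055,0,0,-0.035,0],
    [0.055,0,0,-0.03,0],
    [0.055,0,0,0,0]
  ]
}}

```text
clock: 20.23
tcp_pos: [0.4472, 0.414, 0.379]
eef_rot: [[-0.277, 0.961, 0.009], [0.961, 0.277, 0.009], [0.006, 0.011, -1.0]]
contact_force: [0.7, 1.7, -0.2]
opening: 0.0587
gripper_force: 43.6
```

```bash
python3 - <<'E'
from fit import *
go(.6202,-.2124,.2,13.7)
E
```

```text
ang 16.1 turn 2.4 shift x -0.6496 y 0.0198 z 0.1790 clock 20.2 q6 2.04
```

>>> {"op": "servo_tool", "data": {
  "steps": [
    [0.055,0,0,0,2.4],
    [0.055,-0.02,0.0006,0,0],
    [0.055,-0.035,0.0011,0,0],
    [0.055,-0.0382,0.0012,0,0],
    [0.055,-0.0382,0.0012,0,0],
    [0.055,-0.0382,0.0012,0,0],
    [0.055,-0.0382,0.0012,0,0],
    [0.055,-0.0382,0.0012,0,0]
  ]
}}

```text
clock: 20.9
tcp_pos: [0.5115, 0.1738, 0.3711]
eef_rot: [[-0.237, 0.971, 0.001], [0.971, 0.237, 0.0], [0.0, 0.002, -1.0]]
contact_force: [1.1, 0.6, -1.1]
opening: 0.0588
gripper_force: 43.6
```

>>> {"op": "servo_tool", "data": {
  "steps": [
    [0.055,-0.0382,0.0012,0,0],
    [0.055,-0.0382,0.0012,0,0],
    [0.055,-0.0382,0.0012,0,0],
    [0.055,-0.0382,0.0012,0,0],
    [0.055,-0.0382,0.0012,0,0],
    [0.055,-0.0382,0.0012,0,0],
    [0.055,-0.0382,0.0012,0,0],
    [0.055,-0.0382,0.0012,0,0]
  ]
}}

```text
clock: 21.57
tcp_pos: [0.5932, -0.121, 0.3711]
eef_rot: [[-0.237, 0.972, 0.001], [0.972, 0.237, -0.0], [-0.0, 0.001, -1.0]]
contact_force: [0.6, 0.7, -1.4]
opening: 0.059
gripper_force: 43.6
```

>>> {"op": "servo_tool", "data": {
  "steps": [
    [0.055,-0.0382,0.0012,0.01,0],
    [0.055,-0.0382,0.0012,0.02,0],
    [0.055,-0.02,0.0006,0.02,0],
    [0.055,0,0,0.02,0],
    [0.055,0,0,0,0],
    [0.055,0,0,0,0]
  ]
}}

```text
clock: 22.07
tcp_pos: [0.6178, -0.2107, 0.3003]
eef_rot: [[-0.236, 0.972, -0.002], [0.972, 0.236, 0.001], [0.002, -0.002, -1.0]]
contact_force: [-0.1, -0.6, -1.8]
opening: 0.0587
gripper_force: 43.7
```

```bash
python3 - <<'E'
from fit import *
go(.6202,-.2124,.191,13.7);print(status.state()["tcp_pos"])
p=cams.get_image("wrist")
im=cv2.cvtColor(p["frame"],cv2.COLOR_RGB2BGR)
rect(im,p,[.6048,-.1492],.2389,.09,.22,.011,(0,255,0),1.)
cv2.imwrite("pics/w7.png",im)
E
```

```text
ang 13.7 turn -0.0 shift x -0.0022 y 0.0020 z 0.1093 clock 22.1 q6 1.00
[ 0.61777495 -0.21071743  0.30030981]
```

View pics/w7.png

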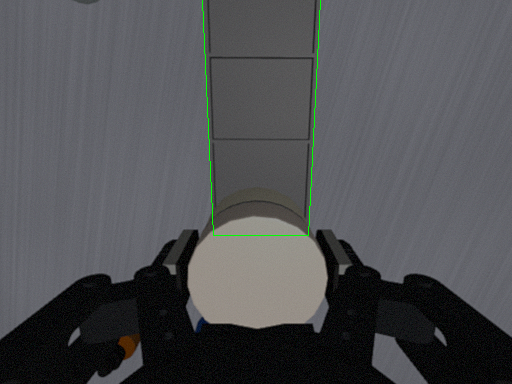

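The green outline lies on tray_three's real edges. Lower the jar into the largest compartment.

>>> {"op": "servo_tool", "data": {
  "steps": [
    [0.055,-0.002,0.001,0.03,0],
    [0.055,0,0,0.03,0],
    [0.055,0,0,0.025,0],
    [0.055,0,0,0.015,0],
    [0.055,0,0,0.006,0],
    [0.055,0,0,0,0],
    [0.055,0,0,0,0],
    [0.055,0,0,0,0]
  ]
}}

```text
clock: 22.78
tcp_pos: [0.6212, -0.2125, 0.1974]
eef_rot: [[-0.237, 0.971, 0.003], [0.971, 0.237, -0.001], [-0.002, 0.003, -1.0]]
contact_force: [0.5, 0.4, -0.9]
opening: 0.0586
gripper_force: 43.7
```

>>> {"op": "servo_tool", "data": {
  "steps": [
    [0.055,0,0,0.001,0],
    [0.055,0,0,0,0],
    [0.055,0,0,0.001,0],
    [0.055,0,0,0,0]
  ]
}}

```text
clock: 23.12
tcp_pos: [0.6201, -0.2126, 0.1933]
eef_rot: [[-0.237, 0.972, 0.0], [0.972, 0.237, -0.0], [-0.0, 0.0, -1.0]]
contact_force: [0.0, -1.4, -1.4]
opening: 0.059
gripper_force: 43.7
```

>>> {"op": "servo_tool", "data": {
  "steps": [
    [0.055,0,0,0.001,0],
    [0.055,0,0,0,0],
    [0.055,0,0,0,0]
  ]
}}

```text
clock: 23.37
tcp_pos: [0.6199, -0.2125, 0.1919]
eef_rot: [[-0.237, 0.972, -0.0], [0.972, 0.237, 0.0], [0.0, -0.0, -1.0]]
contact_force: [0.6, 0.3, -1.6]
opening: 0.0588
gripper_force: 43.7
```

>>> {"op": "servo_tool", "data": {
  "steps": [
    [0.055,0,0,0.001,0],
    [0.055,0,0,0,0],
    [0.055,0,0,0,0]
  ]
}}

```text
clock: 23.62
tcp_pos: [0.62, -0.2126, 0.1912]
eef_rot: [[-0.237, 0.972, 0.0], [0.972, 0.237, -0.0], [-0.0, 0.0, -1.0]]
contact_force: [-0.8, -0.9, 1.6]
opening: 0.0591
gripper_force: 43.7
```

>>> {"op": "servo_tool", "data": {
  "steps": [
    [0.062,0,0,0,0],
    [0.066,0,0,0,0],
    [0.07,0,0,0,0],
    [0.078,0,0,0,0],
    [0.08,0,0,0,0],
    [0.08,0,0,0,0],
    [0.08,0,0,-0.02,0],
    [0.08,0,0,-0.035,0]
  ]
}}

```text
clock: 24.28
tcp_pos: [0.6178, -0.2118, 0.2422]
eef_rot: [[-0.237, 0.972, -0.008], [0.972, 0.237, 0.003], [0.005, -0.007, -1.0]]
contact_force: [0.9, -0.2, 0.2]
opening: 0.0798
gripper_force: 0.0
```

>>> {"op": "servo_tool", "data": {
  "steps": [
    [0.085,0,0,-0.035,0],
    [0.085,0,0,-0.035,0],
    [0.085,0,0,-0.035,0],
    [0.085,0,0,-0.03,0],
    [0.085,0,0,0,0]
  ]
}}

```text
clock: 24.7
tcp_pos: [0.6216, -0.2131, 0.3888]
eef_rot: [[-0.237, 0.972, 0.01], [0.972, 0.237, -0.004], [-0.006, 0.009, -1.0]]
contact_force: [0.7, -0.9, 0.2]
opening: 0.0852
gripper_force: 0.0
```

>>> {"op": "servo_tool", "data": {
  "steps": [
    [0.085,0.0375,-0.0048,0,0],
    [0.085,0.0375,-0.0048,0,0],
    [0.085,0.0375,-0.0048,0,0],
    [0.085,0.0375,-0.0048,0,0],
    [0.085,0.0375,-0.0048,0,0],
    [0.085,0.0375,-0.0048,0,0],
    [0.085,0.0375,-0.0048,0,0],
    [0.085,0.0375,-0.0048,0,0]
  ]
}}

```text
clock: 25.37
tcp_pos: [0.5106, 0.0713, 0.381]
eef_rot: [[-0.237, 0.972, 0.0], [0.972, 0.237, 0.0], [0.0, 0.0, -1.0]]
contact_force: [1.6, 0.6, -0.9]
opening: 0.0847
gripper_force: 0.0
```

>>> {"op": "servo_tool", "data": {
  "steps": [
    [0.085,0.0375,-0.0048,0,0],
    [0.085,0.0375,-0.0048,0,0],
    [0.085,0.0375,-0.0048,0,0],
    [0.085,0.0375,-0.0048,0,0],
    [0.085,0.0375,-0.0048,0,0],
    [0.085,0,0,0,0],
    [0.085,0,0,0,0]
  ]
}}

```text
clock: 25.95
tcp_pos: [0.4431, 0.2479, 0.3809]
eef_rot: [[-0.241, 0.971, 0.0], [0.971, 0.241, -0.0], [-0.0, 0.0, -1.0]]
contact_force: [-0.1, -0.3, 1.0]
opening: 0.0849
gripper_force: 0.0
```

```bash
python3 - <<'E'
from fit import *
p=cams.get_image("wrist")
v=fit("small_jar",[.4438,.2458,0],[p],0);print(v)
go(v[0][0],v[0][1],.183)
s=cams.get_image("scene");t=cams.get_image("top")
print("wide",fit("wide_jar",[.62,-.2125,0],[s,t],0))
cv2.imwrite("pics/w8.png",np.vstack([cv2.cvtColor(p["frame"],cv2.COLOR_RGB2BGR)[:300],cv2.resize(cv2.cvtColor(s["frame"],cv2.COLOR_RGB2BGR)[190:340,100:356],None,fx=2,fy=2)]))
E
```

```text
(array([0.4437649 , 0.24422606, 0.        ]), np.float64(0.0721513032913208), 1)
ang 13.7 turn 0.0 shift x -0.0017 y -0.0006 z 0.1979 clock 26.1 q6 1.84
wide (array([ 0.62117892, -0.21446391,  0.        ]), np.float64(0.09677153825759888), 2)
```

View pics/w8.png

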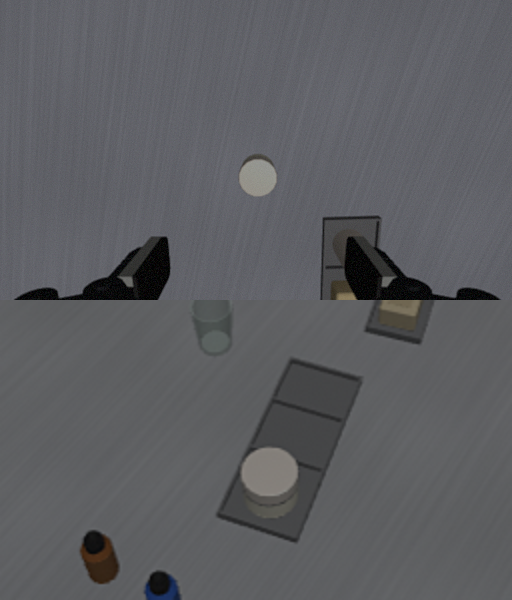

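Wide jar stands in the largest compartment; the small jar at (257,178) is under the tool.

>>> {"op": "servo_tool", "data": {
  "steps": [
    [0.085,-0.0017,0,0.036,0],
    [0.085,0,0,0.036,0],
    [0.085,0,0,0.036,0],
    [0.085,0,0,0.036,0],
    [0.085,0,0,0.032,0],
    [0.085,0,0,0.022,0],
    [0.085,0,0,0,0],
    [0.085,0,0,0,0]
  ]
}}

```text
clock: 26.92
tcp_pos: [0.4441, 0.2436, 0.1824]
eef_rot: [[-0.235, 0.972, -0.003], [0.972, 0.235, -0.001], [-0.001, -0.003, -1.0]]
contact_force: [0.5, -0.1, 0.8]
opening: 0.0847
gripper_force: 0.0
```

>>> {"op": "servo_tool", "data": {
  "steps": [
    [0.037,0,0,0,0],
    [0.037,0,0,0,0],
    [0.037,0,0,0,0],
    [0.037,0,0,0,0],
    [0.037,0,0,0,0],
    [0.037,0,0,0,0],
    [0.037,0,0,0,0],
    [0.037,0,0,0,0]
  ],
  "squeeze": 40
}}

```text
clock: 27.58
tcp_pos: [0.4451, 0.2451, 0.1848]
eef_rot: [[-0.237, 0.972, 0.003], [0.972, 0.237, 0.001], [0.001, 0.003, -1.0]]
contact_force: [-0.3, -0.9, 6.8]
opening: 0.0409
gripper_force: 39.5
```

>>> {"op": "servo_tool", "data": {
  "steps": [
    [0.037,0,0,-0.015,0],
    [0.037,0,0,-0.035,0],
    [0.037,0,0,-0.035,0],
    [0.037,0,0,-0.035,0],
    [0.037,0,0,-0.035,0],
    [0.037,0,0,-0.03,0],
    [0.037,0,0,0,0],
    [0.037,0,0,0,0]
  ]
}}

```text
clock: 28.25
tcp_pos: [0.445, 0.2451, 0.3708]
eef_rot: [[-0.237, 0.972, 0.005], [0.972, 0.237, 0.003], [0.001, 0.005, -1.0]]
contact_force: [-0.7, 0.7, -0.5]
opening: 0.0408
gripper_force: 40.5
```

```bash
python3 - <<'E'
from fit import *
go(.6017,-.1366,.2,13.7)
E
```

```text
ang 13.7 turn 0.0 shift x -0.4080 y 0.0618 z 0.1708 clock 28.2 q6 1.84
```

>>> {"op": "servo_tool", "data": {
  "steps": [
    [0.037,-0.0371,0.0056,0,0],
    [0.037,-0.0371,0.0056,0,0],
    [0.037,-0.0371,0.0056,0,0],
    [0.037,-0.0371,0.0056,0,0],
    [0.037,-0.0371,0.0056,0,0],
    [0.037,-0.0371,0.0056,0,0],
    [0.037,-0.0371,0.0056,0,0],
    [0.037,-0.0371,0.0056,0,0]
  ]
}}

```text
clock: 28.92
tcp_pos: [0.5579, -0.0349, 0.3666]
eef_rot: [[-0.237, 0.972, -0.002], [0.972, 0.237, 0.0], [0.001, -0.002, -1.0]]
contact_force: [0.4, 0.2, -0.4]
opening: 0.041
gripper_force: 40.5
```

>>> {"op": "servo_tool", "data": {
  "steps": [
    [0.037,-0.0371,0.0056,0,0],
    [0.037,-0.0371,0.0056,0.01,0],
    [0.037,-0.0371,0.0056,0.02,0],
    [0.037,0,0,0.02,0],
    [0.037,0,0,0.02,0],
    [0.037,0,0,0,0],
    [0.037,0,0,0,0],
    [0.037,0,0,0,0]
  ]
}}

```text
clock: 29.58
tcp_pos: [0.6005, -0.1362, 0.2987]
eef_rot: [[-0.237, 0.971, -0.0], [0.971, 0.237, 0.0], [0.0, -0.0, -1.0]]
contact_force: [0.8, -0.1, -0.8]
opening: 0.0407
gripper_force: 40.6
```

```bash
python3 - <<'E'
from fit import *
go(.6017,-.1366,.188,13.7)
E
```

```text
ang 13.7 turn 0.0 shift x -0.0007 y 0.0011 z 0.1107 clock 29.6 q6 1.11
```

>>> {"op": "servo_tool", "data": {
  "steps": [
    [0.037,0,0.001,0.03,0],
    [0.037,0,0,0.03,0],
    [0.037,0,0,0.025,0],
    [0.037,0,0,0.016,0],
    [0.037,0,0,0.006,0],
    [0.037,0,0,0,0],
    [0.037,0,0,0,0],
    [0.037,0,0,0,0]
  ]
}}

```text
clock: 30.25
tcp_pos: [0.6026, -0.1364, 0.1936]
eef_rot: [[-0.237, 0.971, 0.003], [0.971, 0.237, -0.001], [-0.001, 0.003, -1.0]]
contact_force: [0.3, -0.6, -0.8]
opening: 0.0406
gripper_force: 40.6
```

>>> {"op": "servo_tool", "data": {
  "steps": [
    [0.037,0,0,0.001,0],
    [0.037,0,0,0,0],
    [0.037,0,0,0.001,0],
    [0.037,0,0,0,0]
  ]
}}

```text
clock: 30.58
tcp_pos: [0.6016, -0.1363, 0.1898]
eef_rot: [[-0.237, 0.972, 0.001], [0.972, 0.237, -0.0], [-0.0, 0.0, -1.0]]
contact_force: [0.3, -0.6, -0.7]
opening: 0.0406
gripper_force: 40.6
```

>>> {"op": "servo_tool", "data": {
  "steps": [
    [0.037,0,0,0.001,0],
    [0.037,0,0,0,0],
    [0.037,0,0,0,0]
  ]
}}

```text
clock: 30.83
tcp_pos: [0.6014, -0.1363, 0.1883]
eef_rot: [[-0.237, 0.972, -0.0], [0.972, 0.237, 0.0], [0.0, -0.0, -1.0]]
contact_force: [-0.4, 0.1, 0.0]
opening: 0.0407
gripper_force: 40.6
```

>>> {"op": "servo_tool", "data": {
  "steps": [
    [0.037,0,0,0.001,0],
    [0.037,0,0,0,0],
    [0.037,0,0,0,0]
  ]
}}

```text
clock: 31.08
tcp_pos: [0.6015, -0.1364, 0.1879]
eef_rot: [[-0.237, 0.972, 0.0], [0.972, 0.237, -0.0], [-0.0, 0.0, -1.0]]
contact_force: [-1.8, -0.0, 4.2]
opening: 0.0407
gripper_force: 40.9
```

>>> {"op": "servo_tool", "data": {
  "steps": [
    [0.044,0,0,0,0],
    [0.048,0,0,0,0],
    [0.052,0,0,0,0],
    [0.06,0,0,0,0],
    [0.062,0,0,0,0],
    [0.062,0,0,0,0],
    [0.062,0,0,-0.02,0],
    [0.062,0,0,-0.035,0]
  ]
}}

```text
clock: 31.75
tcp_pos: [0.5993, -0.1358, 0.2389]
eef_rot: [[-0.237, 0.972, -0.008], [0.972, 0.237, 0.002], [0.004, -0.007, -1.0]]
contact_force: [0.2, -0.5, -0.9]
opening: 0.0622
gripper_force: 0.0
```

>>> {"op": "servo_tool", "data": {
  "steps": [
    [0.06,0,0,-0.035,0],
    [0.06,0,0,-0.035,0],
    [0.06,0,0,-0.035,0],
    [0.06,0,0,-0.035,0],
    [0.06,0,0,0,0]
  ]
}}

```text
clock: 32.17
tcp_pos: [0.6034, -0.1367, 0.3905]
eef_rot: [[-0.237, 0.971, 0.011], [0.972, 0.237, -0.003], [-0.005, 0.01, -1.0]]
contact_force: [0.6, -0.8, 0.6]
opening: 0.0602
gripper_force: 0.0
```

>>> {"op": "servo_tool", "data": {
  "steps": [
    [0.06,-0.0308,-0.0187,0,0],
    [0.06,-0.0308,-0.0187,0,0],
    [0.06,-0.0308,-0.0187,0,0],
    [0.06,-0.0308,-0.0187,0,0],
    [0.06,-0.0308,-0.0187,0,0],
    [0.06,-0.0308,-0.0187,0,0],
    [0.06,-0.0308,-0.0187,0,0],
    [0.06,0,0,0,0]
  ]
}}

```text
clock: 32.83
tcp_pos: [0.5232, -0.3821, 0.3819]
eef_rot: [[-0.231, 0.973, -0.001], [0.973, 0.231, -0.003], [-0.003, -0.002, -1.0]]
contact_force: [-0.6, 1.0, -0.6]
opening: 0.0598
gripper_force: 0.0
```

>>> {"op": "servo_tool", "data": {
  "steps": [
    [0.06,0,0,0,0],
    [0.06,0,0,0,0]
  ]
}}

```text
clock: 33.0
tcp_pos: [0.5253, -0.3766, 0.3821]
eef_rot: [[-0.236, 0.972, -0.0], [0.972, 0.236, 0.001], [0.001, 0.0, -1.0]]
contact_force: [-0.3, -0.3, 0.2]
opening: 0.0598
gripper_force: 0.0
```

```bash
python3 - <<'E'
from fit import *
p=cams.get_image("wrist")
v=fit("dropper_bottle",[.5254,-.3767,0],[p],0);print(v)
print(fit("dropper_bottle",[.603,-.37,0],[p],0))
go(v[0][0],v[0][1],.19)
s=cams.get_image("scene");t=cams.get_image("top")
print("small",fit("small_jar",[.6015,-.1364,0],[s,t],0))
cv2.imwrite("pics/w9.png",np.vstack([cv2.cvtColor(p["frame"],cv2.COLOR_RGB2BGR)[:300],cv2.resize(cv2.cvtColor(s["frame"],cv2.COLOR_RGB2BGR)[190:340,100:356],None,fx=2,fy=2)]))
E
```

```text
(array([ 0.525642  , -0.37721743,  0.        ]), np.float64(0.0478745698928833), 1)
(array([ 0.60545821, -0.37584266,  0.        ]), np.float64(0.05611199140548706), 1)
ang 13.8 turn 0.0 shift x -0.0016 y -0.0007 z 0.1924 clock 33.1 q6 0.71
small (array([ 0.60196943, -0.13688165,  0.        ]), np.float64(0.14157092571258545), 2)
```

View pics/w9.png

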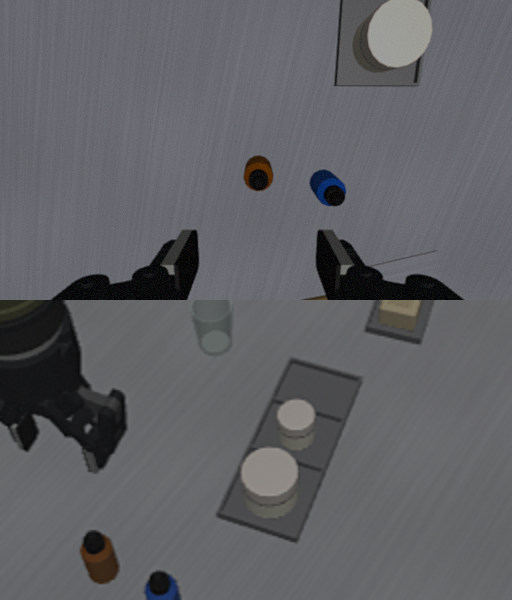

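Small jar stands in the middle compartment. The amber dropper at (258,175) is under the tool and the blue one is 80 mm away, clear of the fingers at 60 mm opening.

>>> {"op": "servo_tool", "data": {
  "steps": [
    [0.06,-0.0008,0,0.036,0],
    [0.06,0,0,0.036,0],
    [0.06,0,0,0.036,0],
    [0.06,0,0,0.036,0],
    [0.06,0,0,0.03,0],
    [0.06,0,0,0.018,0],
    [0.06,0,0,0,0],
    [0.06,0,0,0,0]
  ]
}}

```text
clock: 34.02
tcp_pos: [0.5253, -0.3769, 0.1897]
eef_rot: [[-0.237, 0.971, -0.002], [0.971, 0.237, 0.001], [0.002, -0.002, -1.0]]
contact_force: [-0.3, -0.9, -0.0]
opening: 0.0598
gripper_force: 0.0
```

>>> {"op": "servo_tool", "data": {
  "steps": [
    [0.028,0,0,0,0],
    [0.028,0,0,0,0],
    [0.028,0,0,0,0],
    [0.028,0,0,0,0],
    [0.028,0,0,0,0],
    [0.028,0,0,0,0],
    [0.028,0,0,0,0],
    [0.028,0,0,0,0]
  ],
  "squeeze": 30
}}

```text
clock: 34.68
tcp_pos: [0.5266, -0.3782, 0.1929]
eef_rot: [[-0.237, 0.972, 0.003], [0.972, 0.237, -0.002], [-0.003, 0.003, -1.0]]
contact_force: [-0.9, 0.3, 6.1]
opening: 0.031
gripper_force: 30.0
```

>>> {"op": "servo_tool", "data": {
  "steps": [
    [0.028,0,0,-0.015,0],
    [0.028,0,0,-0.035,0],
    [0.028,0,0,-0.035,0],
    [0.028,0,0,-0.035,0],
    [0.028,0,0,-0.035,0],
    [0.028,0,0,-0.02,0],
    [0.028,0,0,0,0],
    [0.028,0,0,0,0]
  ]
}}

```text
clock: 35.35
tcp_pos: [0.526, -0.3779, 0.3678]
eef_rot: [[-0.237, 0.972, 0.004], [0.972, 0.237, -0.002], [-0.003, 0.003, -1.0]]
contact_force: [-0.2, -0.5, -1.3]
opening: 0.031
gripper_force: 29.9
```

```bash
python3 - <<'E'
from fit import *
go(.5863,-.0734,.2,13.7)
E
```

```text
ang 13.7 turn -0.0 shift x 0.2815 y 0.1307 z 0.1678 clock 35.4 q6 0.71
```

>>> {"op": "servo_tool", "data": {
  "steps": [
    [0.028,0.0352,0.0163,0,0],
    [0.028,0.0352,0.0163,0,0],
    [0.028,0.0352,0.0163,0,0],
    [0.028,0.0352,0.0163,0,0],
    [0.028,0.0352,0.0163,0,0],
    [0.028,0.0352,0.0163,0,0],
    [0.028,0.0352,0.0163,0,0],
    [0.028,0.0352,0.0163,0,0]
  ]
}}

```text
clock: 36.02
tcp_pos: [0.5849, -0.0711, 0.3638]
eef_rot: [[-0.237, 0.972, -0.003], [0.972, 0.237, 0.0], [0.001, -0.002, -1.0]]
contact_force: [0.8, -0.8, 0.1]
opening: 0.0312
gripper_force: 29.9
```

>>> {"op": "servo_tool", "data": {
  "steps": [
    [0.028,0,0,0.02,0],
    [0.028,0,0,0.03,0],
    [0.028,0,0,0.02,0],
    [0.028,0,0,0,0],
    [0.028,0,0,0,0],
    [0.028,0,0,0,0]
  ]
}}

```text
clock: 36.52
tcp_pos: [0.5857, -0.0733, 0.2958]
eef_rot: [[-0.236, 0.972, -0.0], [0.972, 0.236, -0.0], [0.0, -0.0, -1.0]]
contact_force: [-0.1, -0.3, 0.1]
opening: 0.031
gripper_force: 29.9
```

```bash
python3 - <<'E'
from fit import *
go(.5863,-.0734,.196,13.7)
p=cams.get_image("wrist")
im=cv2.cvtColor(p["frame"],cv2.COLOR_RGB2BGR)
rect(im,p,[.6048,-.1492],.2389,.09,.22,.011,(0,255,0),1.)
rect(im,p,[.5863,-.0734],.2389,.084,.058,.003,(0,0,255),1.)
cv2.imwrite("pics/w10.png",im)
E
```

```text
ang 13.7 turn -0.0 shift x -0.0003 y 0.0006 z 0.0998 clock 36.5 q6 1.21
```

View pics/w10.png

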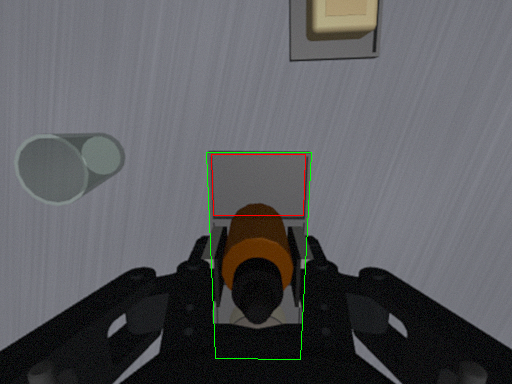

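The red outline matches the smallest compartment, and the dropper is held upright. Lower it.

>>> {"op": "servo_tool", "data": {
  "steps": [
    [0.028,0,0.0005,0.03,0],
    [0.028,0,0,0.03,0],
    [0.028,0,0,0.022,0],
    [0.028,0,0,0.01,0],
    [0.028,0,0,0.004,0],
    [0.028,0,0,0,0],
    [0.028,0,0,0,0],
    [0.028,0,0,0,0]
  ]
}}

```text
clock: 37.23
tcp_pos: [0.5871, -0.0731, 0.2013]
eef_rot: [[-0.237, 0.972, 0.003], [0.972, 0.237, -0.0], [-0.001, 0.003, -1.0]]
contact_force: [0.4, 0.6, -0.5]
opening: 0.031
gripper_force: 29.9
```

>>> {"op": "servo_tool", "data": {
  "steps": [
    [0.028,0,0,0.001,0],
    [0.028,0,0,0,0],
    [0.028,0,0,0.001,0],
    [0.028,0,0,0,0]
  ]
}}

```text
clock: 37.57
tcp_pos: [0.5861, -0.0729, 0.1976]
eef_rot: [[-0.237, 0.972, 0.0], [0.972, 0.237, -0.0], [-0.0, 0.0, -1.0]]
contact_force: [0.1, -0.2, -0.8]
opening: 0.031
gripper_force: 29.9
```

>>> {"op": "servo_tool", "data": {
  "steps": [
    [0.028,0,0,0.001,0],
    [0.028,0,0,0,0],
    [0.028,0,0,0,0]
  ]
}}

```text
clock: 37.82
tcp_pos: [0.586, -0.0729, 0.1963]
eef_rot: [[-0.237, 0.972, -0.0], [0.972, 0.237, 0.0], [0.0, -0.0, -1.0]]
contact_force: [0.3, 0.4, -0.3]
opening: 0.0309
gripper_force: 29.9
```

>>> {"op": "servo_tool", "data": {
  "steps": [
    [0.028,0,0,0.001,0],
    [0.028,0,0,0,0],
    [0.028,0,0,0,0]
  ]
}}

```text
clock: 38.07
tcp_pos: [0.5861, -0.073, 0.1959]
eef_rot: [[-0.237, 0.972, 0.0], [0.972, 0.237, 0.0], [-0.0, 0.0, -1.0]]
contact_force: [-1.7, 0.3, 5.5]
opening: 0.031
gripper_force: 30.3
```

Contact. Release, rise straight up, then check.

>>> {"op": "servo_tool", "data": {
  "steps": [
    [0.034,0,0,0,0],
    [0.038,0,0,0,0],
    [0.042,0,0,0,0],
    [0.05,0,0,0,0],
    [0.052,0,0,0,0],
    [0.052,0,0,0,0],
    [0.052,0,0,-0.02,0],
    [0.052,0,0,-0.035,0]
  ]
}}

```text
clock: 38.73
tcp_pos: [0.5838, -0.0727, 0.2471]
eef_rot: [[-0.237, 0.972, -0.008], [0.972, 0.237, 0.001], [0.003, -0.007, -1.0]]
contact_force: [0.9, -0.1, 0.5]
opening: 0.0518
gripper_force: 0.0
```

>>> {"op": "servo_tool", "data": {
  "steps": [
    [0.06,0,0,-0.035,0],
    [0.06,0,0,-0.035,0],
    [0.06,0,0,-0.035,0],
    [0.06,0,0,-0.035,0],
    [0.06,0.03,0,0,0],
    [0.06,0.03,0,0,0],
    [0.06,0.03,0,0,0],
    [0.06,0,0,0,0]
  ]
}}

```text
clock: 39.4
tcp_pos: [0.5636, 0.0181, 0.3908]
eef_rot: [[-0.241, 0.971, -0.0], [0.971, 0.241, 0.002], [0.002, 0.0, -1.0]]
contact_force: [0.3, -0.4, -1.0]
opening: 0.0598
gripper_force: 0.0
```

>>> {"op": "servo_tool", "data": {
  "steps": [
    [0.06,0.03,-0.02,0,0],
    [0.06,0.03,-0.02,0,0],
    [0.06,0.03,-0.02,0,0],
    [0.06,0.03,-0.02,0,0],
    [0.06,0.03,-0.02,0,0],
    [0.06,0.03,-0.02,0,0],
    [0.06,0,0,0,0],
    [0.06,0,0,0,0]
  ]
}}

```text
clock: 40.07
tcp_pos: [0.4046, 0.1617, 0.3907]
eef_rot: [[-0.24, 0.971, 0.001], [0.971, 0.24, -0.0], [-0.0, 0.001, -1.0]]
contact_force: [-0.4, -0.1, -0.1]
opening: 0.0602
gripper_force: 0.0
```

```bash
python3 - <<'E'
from fit import *
s=cams.get_image("scene");t=cams.get_image("top")
print("drop",fit("dropper_bottle",[.586,-.073,0],[s,t],0),status.state()["clock"])
print("beaker",fit("small_beaker",[.4454,-.0781,0],[s,t],0))
cv2.imwrite("pics/f.png",cv2.resize(cv2.cvtColor(s["frame"],cv2.COLOR_RGB2BGR)[130:370,100:356],None,fx=2.3,fy=2.3))
E
```

```text
drop (array([ 0.5865844 , -0.07140414,  0.        ]), np.float64(0.14450770616531372), 2) 40.2667
beaker (array([ 0.44659631, -0.08002846,  0.        ]), np.float64(0.18789219856262207), 1)
```

View pics/f.png

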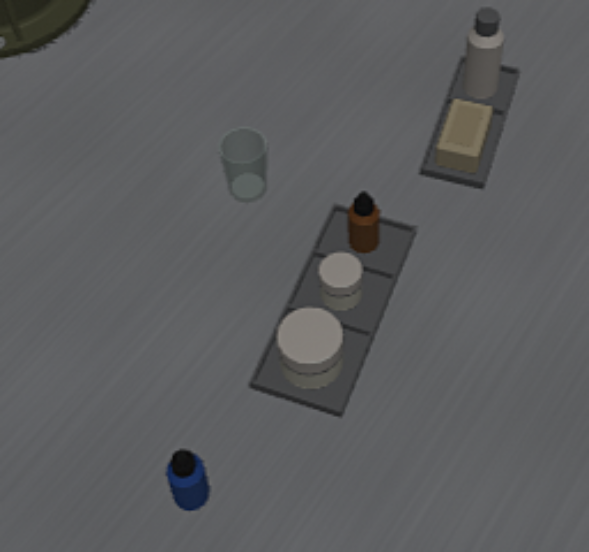

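All five items stand correctly in their compartments: bottle (485,60), soap (465,135), dropper (364,225), small jar (341,282), wide jar (310,348). The beaker and the blue bottle are untouched.

```bash
python3 -c "
from rig import hand_in
print(hand_in())"
```

```text
the job is handed in; nothing more can be done
None
```

Both kits are made up in the order asked and handed in at about 40 s on the robot's clock, with all five items seated in their compartments and the beaker and blue bottle left alone.

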